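Turn the latched box to face the room

TASK

The small square wooden box with the brass latch stands with its latch to the side. Without lifting it, push it against the fixed square metal post so that it pivots round the post by a quarter turn, until the latch faces the room (the robot), and leave it beside the post, its side flush against the post's side. Do not knock or shift the glass tumbler.

Things in the scene. Friction and masses are not known exactly. Their poses are not given: they have to be found in the camera images.
- latch_box: Square wooden box, brass latch on its -x face, hinges on +x; 90 x 90 mm, 50 high, 0.4 kg, lacquered, slides easily. Origin: centre of underside. Starts at yaw about 90 degrees (+-7) clockwise of the post's, +y face 5 to 15 mm in front of the post's -x face, overlapping its right half. Push its -y face at the +x end: it turns counter-clockwise. Ends with the post's yaw, +y face against the post's -y side.
- latch (a point): The middle of the brass latch, on the box's -x face, 45 mm from the box's centre and 30 mm up; its axes are the box's.
- post: Square aluminium window stop, 40 x 40 mm and 50 mm high with a thin rubber cap, fixed to the sill. Origin: centre of its underside. Its -x face looks towards the robot (the post's yaw is within 20 degrees of 0), its -y face to the right as the robot sees it.
- tumbler: Glass tumbler, 72 mm across the rim and 95 mm high, loose, standing behind and to the left of the post. Origin: centre of its underside. It must stay where it is.
Not all that is in view belongs to the job. Leave any blue or orange look-alike of the latch_box alone.

How it is judged (in metres and radians):
On the way:
1. the box bears against the post while it is part-way round (20 to 70 degrees still to turn) (contact force between latch_box and post above 0.2 N and angle between the x axis of latch_box and the x axis of post, either way round between 0.35 and 1.22 rad), for 0.1 s.
At the end, for the whole second after the job is handed in: The box stands flat and at rest, yaw within 12 degrees of the post's, latch towards the robot, its +y face against the post's -y side (centre 55 to 80 mm from the post's along the post's y, so a gap of at most 15 mm) and its centre within 50 mm of the post's along the post's x (angle between the x axis of latch_box and the x axis of post, either way round below 0.21 rad and x of latch in the frame of post below 0.005 m and x of latch_box in the frame of post between -0.05 and 0.05 m and y of latch_box in the frame of post between -0.08 and -0.055 m and angle between latch_box's own z axis and vertical below 0.1 rad and linear speed of latch_box below 0.02 m/s); the robot touches nothing.
It fails at once if the box is lifted off the sill or tipped (height (world z) of latch_box above 0.02 m or angle between latch_box's own z axis and vertical above 0.35 rad).
It fails at once if the tumbler is shifted by more than 20 mm or knocked over (distance of tumbler from where it was at the start of the episode above 0.02 m or angle between tumbler's own z axis and vertical above 0.35 rad).
It also fails if it takes over 43 s, if anything falls off the work surface, if the arm or the gripper's body presses on something with over 40 N, if the wrist force passes 120 N, or if a joint passes its speed limit or range.

ROBOT

A 7-joint arm with a two-finger parallel gripper is mounted at the origin on the work surface. World frame = base frame: x ahead of the robot, y to its left, z up, the work surface at z = 0. Lengths are in mm, angles in degrees, forces in N, time in s.
With the tool pointing down it reaches from about 425 to 875 mm from the base axis. Payload 4.7 kg.
Tool frame: the origin (TCP) lies midway between the tips of the shut fingers; the grasp point (between the pads) lies 19 mm behind it (manip.hold_point_z is the z of the grasp point in the tool frame, in mm); z points along the fingers, y is the line along which they close (so a half turn about z gives the same grasp; the last joint's range is limited). The gripper opens to 85 mm and grips with 20 to 120 N. Pads are 22 mm wide; open, the fingers measure 114 mm over their backs; the gripper's body (76 mm by 85 mm) begins 54 mm behind the grasp point. The pads swing forward as they close: fully open they stand 13 mm farther back than shut.
Start: joints at [77.642, 18.392, -4.016, 83.108, 1.295, 78.541, -3.26], TCP at [148.037, -632.937, 231.349] pointing down, gripper open.
Joint ranges: [-163.93, 163.93], [-17.29, 119.83], [-79.2, 71.16], [3.27, 140.29], [-89.18, 269.18], [5.43, 117.66], [-154.24, 154.24]. Speed limits (degrees/s): [147.25, 147.25, 180, 180, 180, 180, 180].

INTERFACE

Orientations are given as a 3x3 rotation matrix whose columns are the frame's x, y, z axes.
In Python, from bench import manip, cams gives the robot as it stands.
- The arm moves only by the tool move_arm, never from a script. Its argument "rows" is a list of rows, each a list of 6 numbers: the shift along the tool's x, y, z each as a share of 40 cm, from -1 to 1, then the turn, a rotation vector about the tool's x, y, z each as a share of pi rad, from -1 to 1. A call has exactly 5 rows; each row shifts and turns the commanded pose from where the row before left it, along the tool's axes as they then stand; what a row does not reach is not made up. A row lasts 1/8 s, in which the tool goes at most 62.5 mm and 10.7 degrees, less where a joint would pass 70% of its speed; a pose out of reach is approached as far as the arm can. A call with a number of a shift or a turn outside -1 to 1 is refused whole. A call with a gripper value outside its range is refused whole. "fingers" is the opening, from 0 (shut) to 1 (fully open), set as the call begins (left out, the last holds). The fingers move at their own pace and stop on an object; "newtons" is the grip in N (left out, the last holds). Time passes only in rows, so rows that do not move let the fingers close, or fill a call up. It gives the time, the measured TCP pose, the force, the opening and the grip force at its end, in the units of the state.
- manip.observe(): the state, without advancing time (a new reading comes with each control period).
- cams.read_camera(name): name is "scene" or "top"; returns a dict with "frame" (400x640x3 uint8, red, green, blue), "fx", "fy", "cx", "cy" (pixels), "position" and "orientation" of the camera in the world. Camera axes: x right, y down, z forward; pixel columns grow to the right and rows downward; lengths in mm; the calibration is good to about 2 mm. A picture is of the moment at which its call begins. There is no depth.
- manip.finish_job(): hands the job in; it is judged then, once.
The state is a dict: "clock": time; "joints": joint angles; "joint_vel": joint speeds; "tau": joint torques, N m; "eef_pos": TCP position; "tcp_rot": TCP orientation; "wrist_force": force on the tool from outside, world axes, zero at the start; "torque": the same for the moment, N m; "width": finger opening in mm; "finger_force": force on a finger pad.
Only numpy, scipy, OpenCV 4.12 (cv2) and the standard library are available. Lean on these libraries where they do the work, as an engineer would, in place of code of your own. Each camera call takes 0.05 s, during which the arm holds its last target. There are 200 camera calls.

## Working session

There is one attempt and no reset: what is moved stays moved. The work goes in short steps, Python scripts to look and compute and a tool call to move; the robot and the scene stay as the last step left them, time stands still between calls to the robot, and variables do not carry over. Pictures are saved under pics/ and viewed, at most 10 in all, crops included, and the job is handed in when it is done.

Besides the shell and the picture viewer there is one more tool, called after "Emit:" as name(argument=value, ...) on one line, values as JSON. move_arm: Moves the arm, as the interface text tells. Shift numbers are shares of 40 cm and turn numbers shares of pi rad, none past 1 either way. Its arguments: {"type":"object","properties":{"rows":{"type":"array","items":{"type":"array","items":{"type":"number","minimum":-1,"maximum":1}}},"fingers":{"type":"number"},"newtons":{"type":"number"}},"required":["rows"]}

```bash
mkdir -p pics; ls
python3 - <<'E'
from bench import manip,cams
import cv2
for n in("scene","top"):
    c=cams.read_camera(n);cv2.imwrite(f"pics/{n}0.png",c["frame"][:,:,::-1])
    print(n,c["fx"],c["fy"],c["cx"],c["cy"],c["position"],c["orientation"])
s=manip.observe();print(s["clock"],s["eef_pos"],s["tcp_rot"],s["width"],manip.hold_point_z)
E
```

```text
pics
scene 410.0563053494095 410.0563053494095 324.4854421555176 199.47468193973916 [811.87860399 406.3472008  627.32404491] [[-0.79377114  0.47626836 -0.37828008]
 [ 0.60818492  0.62787913 -0.48567367]
 [ 0.00620317 -0.61557798 -0.78805157]]
top 397.819909446468 397.819909446468 314.42883278472715 199.68214474581654 [406.02281086  70.93495808 773.57401103] [[ 0.21026379 -0.95622813  0.20351141]
 [-0.97762878 -0.20684195  0.03818871]
 [ 0.00557757 -0.20698832 -0.97832752]]
0.1 [ 147.9029213  -632.45434539  230.29900779] [[ 9.73705047e-01  2.27811903e-01 -4.67139959e-04]
 [ 2.27812371e-01 -9.73703588e-01  1.68684131e-03]
 [-7.05733262e-05 -1.74890616e-03 -9.99998468e-01]] 85.55070509329315 -18.700000000000003
```

View pics/scene0.png

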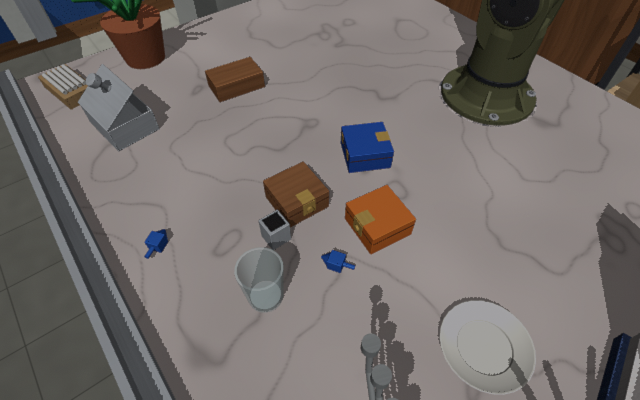

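View pics/top0.png

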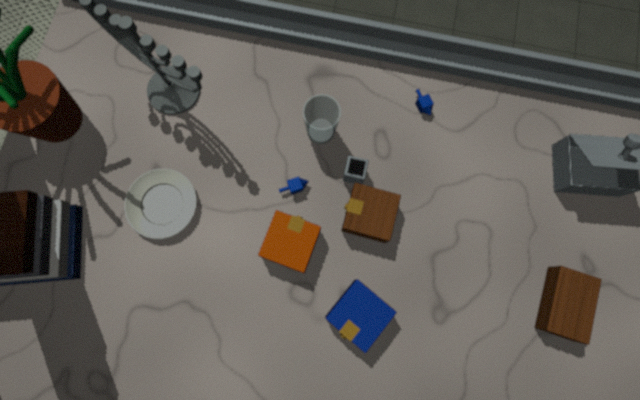

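Top view: candidates are the wooden box with brass latch by the post (372,212; scene 298,192), the plain wooden block (568,303), and the blue (361,315) and orange (291,241) look-alikes. The first is the target, with the post at (357,168) and the tumbler at (321,117). I'll check it in a close crop.

```bash
cat > h.py <<'E'
import numpy as np,cv2
from bench import manip,cams
def ray(c,uv,z):
    uv=np.atleast_2d(np.asarray(uv,float))
    d=np.c_[(uv[:,0]-c["cx"])/c["fx"],(uv[:,1]-c["cy"])/c["fy"],np.ones(len(uv))]@np.array(c["orientation"]).T
    p=np.array(c["position"]);return p+d*((z-p[2])/d[:,2])[:,None]
E
python3 - <<'E'
from h import *
c=cams.read_camera("top");f=c["frame"];x0,y0=280,80
cv2.imwrite("pics/crop1.png",cv2.resize(f[y0:y0+170,x0:x0+150,::-1],None,fx=3.5,fy=3.5,interpolation=cv2.INTER_CUBIC))
hsv=cv2.cvtColor(f,cv2.COLOR_RGB2HSV)
print([hsv[v,u].tolist() for u,v in((380,212),(355,207),(357,168),(350,176),(348,235),(372,239))])
E
```

```text
[[13, 171, 94], [22, 171, 128], [120, 17, 15], [94, 23, 77], [24, 20, 65], [14, 72, 53]]
```

View pics/crop1.png

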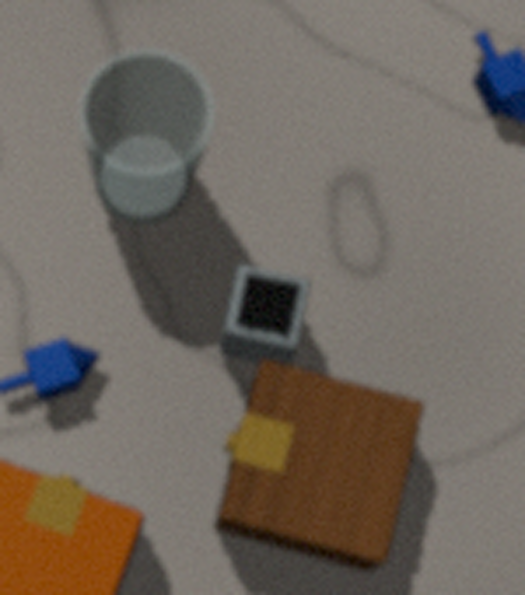

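The crop confirms it: brass latch on the box's left edge (crop 263,443 → pixel 355,207), post with black cap just behind (crop 268,305 → 357,167). Tumbler behind and left.

```bash
cat >> h.py <<'E'
def big(m,at):
    n,l,s,ce=cv2.connectedComponentsWithStats(m.astype(np.uint8))
    i=min((k for k in range(1,n) if s[k,4]>60),key=lambda k:np.hypot(*(ce[k]-at)))
    return max(cv2.findContours((l==i).astype(np.uint8),cv2.RETR_EXTERNAL,cv2.CHAIN_APPROX_NONE)[0],key=len)[:,0]
def rect(c,m,at,z=50):
    w=ray(c,big(m,at),z)[:,:2].astype(np.float32)
    ce,sz,a=cv2.minAreaRect(w)
    a=(a+45)%90-45
    return np.round(ce,1),np.round(sz,1),round(a,1)
def meas(c,bat=(372,212),pat=(357,168)):
    h=cv2.cvtColor(c["frame"],cv2.COLOR_RGB2HSV)
    wood=(h[...,0]<28)&(h[...,1]>130)&(h[...,2]>62)
    cap=(h[...,2]<45)
    br=(h[...,0]>17)&(h[...,0]<28)&(h[...,1]>130)&(h[...,2]>90)
    out=dict(box=rect(c,wood,bat),post=rect(c,cap,pat))
    try: out["latch"]=rect(c,br,np.array(bat))[0]
    except Exception: pass
    return out
E
python3 - <<'E'
from h import *
c=cams.read_camera("top");print(meas(c))
k=lambda L:np.array(L)/3.5+[280,80]
print(ray(c,k([(262,362),(422,403),(382,562),(220,520)]),50)[:,:2].round(1))
print(ray(c,k([(240,268),(307,280),(297,345),(227,330)]),50)[:,:2].round(1))
h=cv2.cvtColor(c["frame"],cv2.COLOR_RGB2HSV)
print("orange",rect(c,(h[...,0]<14)&(h[...,1]>200)&(h[...,2]>110),(291,241)))
print("tum",ray(c,k([(142,180)]),0).round(0), ray(c,k([(147,115)]),95).round(0))
E
```

```text
{'box': (array([558.2,  -6.3]), array([93.9, 88.5]), -3.7), 'post': (array([635.4,  35.4]), array([26.3, 27.2]), -0.1), 'latch': array([560.6,  24.7])}
[[603.1  31.6]
 [599.  -56.1]
 [510.9 -49.8]
 [514.7  36.9]]
[[652.3  53.3]
 [653.3  16.4]
 [616.3  15. ]
 [616.5  53.4]]Traceback (most recent call last):
  File "<stdin>", line 7, in <module>
  File "h.py", line 12, in rect
    w=ray(c,big(m,at),z)[:,:2].astype(np.float32)
            ~~~^^^^^^
  File "h.py", line 9, in big
    i=min((k for k in range(1,n) if s[k,4]>60),key=lambda k:np.hypot(*(ce[k]-at)))
ValueError: min() iterable argument is empty
```

Emit:
move_arm(rows=[[0,0,0,0,0,0.04],[0,0,0,0,0,0.033],[0.06,-0.105,0,0,0,0],[0.06,-0.105,0,0,0,0],[0.06,-0.105,0,0,0,0]], fingers=0)

```text
clock: 0.82
eef_pos: [220.6, -505.4, 231.1]
tcp_rot: [[1.0, 0.0, -0.0], [0.0, -1.0, 0.0], [-0.0, -0.0, -1.0]]
wrist_force: [0.9, -0.8, 0.6]
width: 0.2
finger_force: 0.0
```

Emit:
move_arm(rows=[[0.06,-0.105,0,0,0,0],[0.06,-0.105,0,0,0,0],[0.06,-0.105,0,0,0,0],[0.06,-0.105,0,0,0,0],[0.06,-0.105,0,0,0,0]])

```text
clock: 1.45
eef_pos: [340.4, -295.3, 231.4]
tcp_rot: [[1.0, 0.0, 0.0], [0.0, -1.0, -0.001], [0.0, 0.001, -1.0]]
wrist_force: [1.1, -0.5, 0.5]
width: 0.1
finger_force: 0.0
```

Emit:
move_arm(rows=[[0.07,-0.125,0,0,0,0],[0.07,-0.125,0,0,0,0],[0.07,-0.125,0,0,0,0],[0.07,-0.125,0,0,0,0],[0.07,-0.125,0,0,0,0]])

```text
clock: 2.08
eef_pos: [480.4, -45.2, 231.5]
tcp_rot: [[1.0, 0.0, 0.001], [0.0, -1.0, -0.001], [0.001, 0.001, -1.0]]
wrist_force: [1.1, -0.6, -0.5]
width: -0.4
finger_force: 0.0
```

Emit:
move_arm(rows=[[0,0,0.11,0,0,0],[0,0,0.11,0,0,0],[0,0,0.11,0,0,0],[0,0,0.1,0,0,0],[0,0,0.09,0,0,0]])

```text
clock: 2.7
eef_pos: [479.3, -46.8, 21.8]
tcp_rot: [[1.0, 0.0, -0.001], [0.0, -1.0, -0.0], [-0.001, 0.0, -1.0]]
wrist_force: [0.3, -0.9, 0.9]
width: 0.1
finger_force: 0.0
```

Emit:
move_arm(rows=[[0,-0.085,0,0,0,0],[0.03,0,0,0,0,0],[0.02,0,0,0,0,0],[0.01,0,0,0,0,0],[0.01,0,0,0,0,0]])

```text
clock: 3.32
eef_pos: [507.4, -13.6, 23.2]
tcp_rot: [[1.0, -0.001, -0.001], [-0.001, -1.0, -0.001], [-0.001, 0.001, -1.0]]
wrist_force: [-1.8, -0.5, 1.1]
width: 0.2
finger_force: 1.0
```

Emit:
move_arm(rows=[[0.01,0,0,0,0,0],[0.005,0,0,0,0,0],[0.005,0,0,0,0,0],[0,0,0,0,0,0],[0,0,0,0,0,0]])

```text
clock: 3.95
eef_pos: [513.3, -13.6, 22.6]
tcp_rot: [[1.0, -0.0, -0.005], [-0.0, -1.0, -0.001], [-0.005, 0.001, -1.0]]
wrist_force: [-7.2, -2.0, 3.2]
width: -0.4
finger_force: 3.4
```

Run:
```python
from h import *
c=cams.read_camera("top");print(meas(c))
cv2.imwrite("pics/crop2.png",cv2.resize(c["frame"][80:280,270:470,::-1],None,fx=3,fy=3,interpolation=cv2.INTER_CUBIC))
```

```text
{'box': (array([575.3,  24.6]), array([74.9, 35.7]), 7.5), 'post': (array([635.5,  35.4]), array([25.7, 25.8]), 2.3), 'latch': array([570.3,  25.9])}
```

View pics/crop2.png

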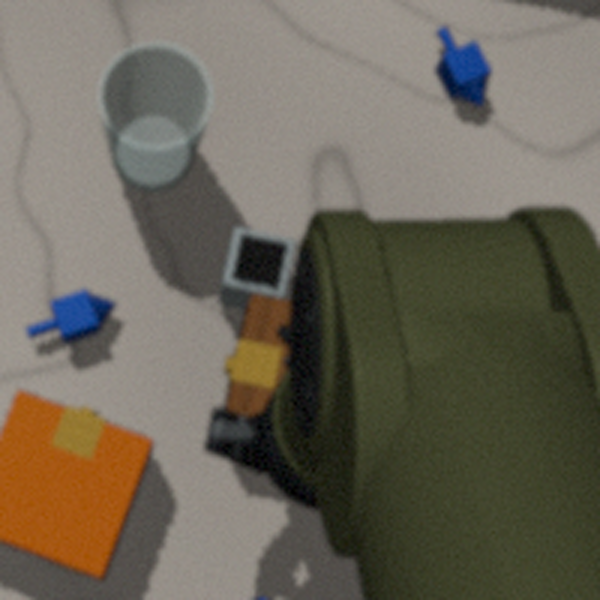

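The picture shows the box bearing on the post (crop 262,300), the latch still on the left and the arm hiding the right half. Force is about 7 N. Next I'll move to the right end.

Emit:
move_arm(rows=[[-0.025,0,0,0,0,0],[0,0.095,0,0,0,0],[0.025,0,0,0,0,0],[0.015,0.005,0,0,0,0],[0.015,0.015,0,0,0,0]])

```text
clock: 4.62
eef_pos: [527.2, -58.0, 23.1]
tcp_rot: [[1.0, 0.002, -0.002], [0.002, -1.0, 0.0], [-0.002, -0.0, -1.0]]
wrist_force: [-2.5, -1.5, -0.6]
width: 0.0
finger_force: 1.2
```

Emit:
move_arm(rows=[[0.015,0.015,0,0,0,0],[0.015,0.015,0,0,0,0],[0.015,0.015,0,0,0,0],[0,0,0,0,0,0],[0,0,0,0,0,0]])

```text
clock: 5.25
eef_pos: [546.0, -76.5, 23.4]
tcp_rot: [[1.0, 0.001, 0.0], [0.001, -1.0, 0.0], [0.0, -0.0, -1.0]]
wrist_force: [-0.2, -0.3, 0.6]
width: 0.2
finger_force: 0.0
```

Run:
```python
from h import *
c=cams.read_camera("scene")
cv2.imwrite("pics/crop3.png",cv2.resize(c["frame"][100:330,200:460,::-1],None,fx=2.5,fy=2.5,interpolation=cv2.INTER_CUBIC))
```

```text
(no output)
```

View pics/crop3.png

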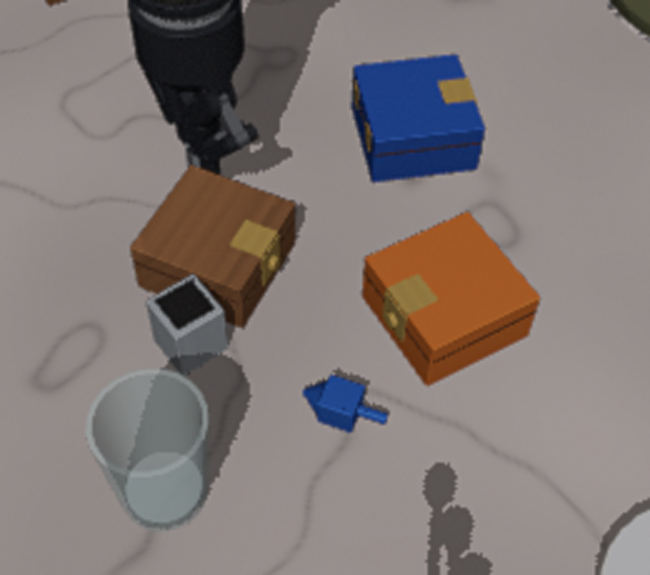

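Scene crop: the box has started turning. Its top corners are about (195,167), (297,203), (241,293) and (133,243), and the post cap is at (186,304). The finger touches near the back right corner.

```bash
cat >> h.py <<'E'
def corners(c,L,off,k,z=50):
    p=ray(c,np.array(L)/k+off,z)[:,:2]
    print(p.round(0).tolist(),"centre",p.mean(0).round(1))
    for i in range(4):
        e=p[(i+1)%4]-p[i];print("len",np.hypot(*e).round(0),"ang",np.degrees(np.arctan2(e[1],e[0])).round(1))
E
python3 - <<'E'
from h import *
c=cams.read_camera("scene")
corners(c,[(195,167),(297,203),(241,293),(133,243)],[200,100],2.5)
corners(c,[(149,318),(186,340),(224,314),(190,277)],[200,100],2.5)
E
```

```text
[[557.0, -66.0], [517.0, 10.0], [597.0, 52.0], [633.0, -31.0]] centre [576.2  -8.5]
len 86.0 ang 118.0
len 90.0 ang 27.7
len 90.0 ang -66.3
len 84.0 ang -155.4
[[659.0, 31.0], [648.0, 61.0], [616.0, 59.0], [618.0, 19.0]] centre [635.2  42.9]
len 32.0 ang 108.9
len 32.0 ang -176.5
len 40.0 ang -88.3
len 43.0 ang 16.4
```

Emit:
move_arm(rows=[[0.01,-0.01,0,0,0,0],[0.01,-0.007,0,0,0,0],[0.01,-0.007,0,0,0,0],[0.01,-0.008,0,0,0,0],[0,0,0,0,0,0]])

```text
clock: 5.98
eef_pos: [552.8, -77.3, 22.4]
tcp_rot: [[1.0, -0.007, -0.02], [-0.007, -1.0, -0.017], [-0.02, 0.017, -1.0]]
wrist_force: [-22.2, -22.5, 17.2]
width: -0.2
finger_force: 16.0
```

Run:
```python
from h import *
c=cams.read_camera("scene")
cv2.imwrite("pics/crop4.png",cv2.resize(c["frame"][130:250,220:380,::-1],None,fx=5,fy=5,interpolation=cv2.INTER_CUBIC))
```

```text
(no output)
```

View pics/crop4.png

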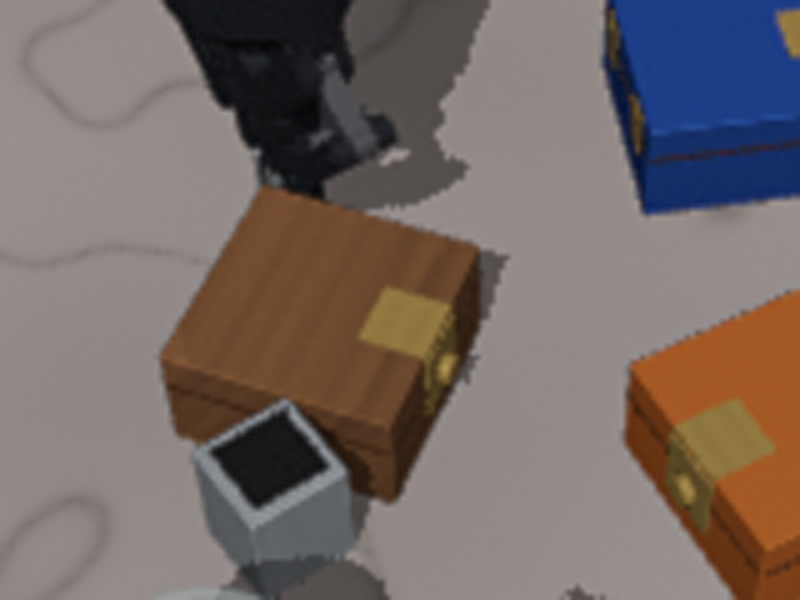

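Run:
```python
from h import *
c=cams.read_camera("scene")
corners(c,[(268,187),(480,245),(391,430),(163,355)],[220,130],5)
corners(c,[(195,455),(253,522),(347,465),(285,402)],[220,130],5)
c=cams.read_camera("top")
cv2.imwrite("pics/crop5.png",cv2.resize(c["frame"][120:270,310:460,::-1],None,fx=4,fy=4,interpolation=cv2.INTER_CUBIC))
```

```text
[[565.0, -69.0], [518.0, 3.0], [593.0, 52.0], [639.0, -24.0]] centre [578.6  -9.7]
len 86.0 ang 123.0
len 90.0 ang 33.2
len 89.0 ang -59.0
len 87.0 ang -148.5
[[653.0, 20.0], [652.0, 55.0], [614.0, 55.0], [616.0, 20.0]] centre [633.4  37.3]
len 35.0 ang 91.6
len 38.0 ang -179.8
len 35.0 ang -86.6
len 37.0 ang 0.4
```

View pics/crop5.png

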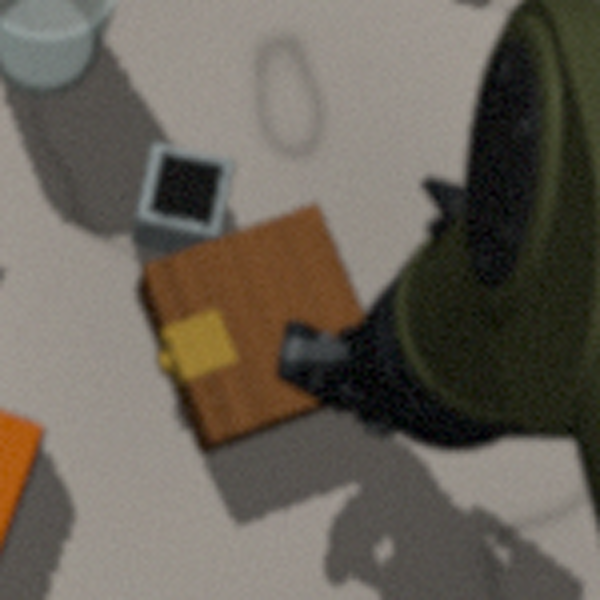

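The top crop shows the box at yaw about −58°, its latch face turned to the left front and the finger at its back right corner. The push was too much to the left, towards the pivot, so I'll relax it and follow the arc.

Emit:
move_arm(rows=[[0,0.025,0,0,0,0],[0.015,0.005,0,0,0,0],[0.015,0.006,0,0,0,0],[0.015,0.006,0,0,0,0],[0.015,0.005,0,0,0,0]])

```text
clock: 6.75
eef_pos: [583.3, -91.5, 22.6]
tcp_rot: [[1.0, -0.005, -0.005], [-0.005, -1.0, -0.01], [-0.005, 0.01, -1.0]]
wrist_force: [-4.0, -14.7, 0.4]
width: -0.2
finger_force: 6.7
```

```bash
cat >> h.py <<'E'
def quad(c,at):
    "box top quad from its hull in the scene view: wood+brass mask, hull reduced to its corners"
    h=cv2.cvtColor(c["frame"],cv2.COLOR_RGB2HSV)
    m=(h[...,0]<28)&(h[...,1]>110)&(h[...,2]>78)
    hull=cv2.convexHull(big(m,np.array(at)))
    for e in np.linspace(1,12,45):
        q=cv2.approxPolyDP(hull,e,True)[:,0]
        if len(q)==4: break
    return q
E
python3 - <<'E'
from h import *
s=manip.observe();print(s["wrist_force"])
c=cams.read_camera("scene")
f=c["frame"];h=cv2.cvtColor(f,cv2.COLOR_RGB2HSV)
print([h[v,u].tolist() for u,v in((285,185),(262,210),(258,206))])
q=quad(c,(290,190));print(q.tolist());corners(c,q,[0,0],1)
E
```

```text
[ -4.04273672 -14.65335403   0.35639336]
[[12, 146, 105], [12, 152, 87], [13, 148, 112]]
[[300, 172], [298, 213], [250, 213], [255, 171]]
[[532.0, -29.0], [590.0, 46.0], [656.0, -4.0], [598.0, -83.0]] centre [593.8 -17.5]
len 96.0 ang 52.6
len 83.0 ang -37.2
len 98.0 ang -126.6
len 85.0 ang 141.2
```

Emit:
move_arm(rows=[[0.02,0.005,0,0,0,0],[0.02,0.004,0,0,0,0],[0.02,0,0,0,0,0],[0.02,-0.002,0,0,0,0],[0,0,0,0,0,0]])

```text
clock: 7.42
eef_pos: [618.9, -94.2, 23.5]
tcp_rot: [[1.0, -0.005, 0.002], [-0.005, -1.0, -0.01], [0.002, 0.01, -1.0]]
wrist_force: [1.0, -13.0, -0.7]
width: 0.1
finger_force: 6.2
```

Run:
```python
from h import *
c=cams.read_camera("scene")
q=quad(c,(290,190));print(q.tolist());corners(c,q,[0,0],1)
```

```text
[[282, 169], [297, 207], [250, 221], [238, 181]]
[[554.0, -56.0], [584.0, 35.0], [665.0, 11.0], [636.0, -80.0]] centre [609.6 -22.9]
len 96.0 ang 72.2
len 85.0 ang -16.5
len 96.0 ang -107.8
len 85.0 ang 163.5
```

Emit:
move_arm(rows=[[0.02,-0.003,0,0,0,0],[0.02,-0.006,0,0,0,0],[0.02,-0.008,0,0,0,0],[0.007,-0.008,0,0,0,0],[0,0,0,0,0,0]])

```text
clock: 8.1
eef_pos: [644.6, -88.6, 23.0]
tcp_rot: [[1.0, -0.007, -0.0], [-0.007, -1.0, -0.015], [-0.0, 0.015, -1.0]]
wrist_force: [0.7, -19.0, -1.5]
width: 0.0
finger_force: 9.4
```

Run:
```python
from h import *
c=cams.read_camera("scene")
q=quad(c,(275,190));print(q.tolist());corners(c,q,[0,0],1)
```

```text
[[294, 199], [254, 231], [228, 190], [268, 169]]
[[578.0, 17.0], [670.0, 32.0], [661.0, -73.0], [575.0, -72.0]] centre [621.1 -24. ]
len 94.0 ang 9.5
len 105.0 ang -95.0
len 86.0 ang 179.7
len 89.0 ang 88.7
```

Emit:
move_arm(rows=[[0,0.03,0,0,0,0],[0,0.08,0,0,0,0],[0,0.1,-0.05,0,0,0],[0,0.12,-0.1,0,0,0],[0,0.12,-0.1,0,0,0]])

```text
clock: 8.78
eef_pos: [644.8, -255.5, 124.2]
tcp_rot: [[1.0, 0.002, 0.0], [0.002, -1.0, 0.001], [0.0, -0.001, -1.0]]
wrist_force: [0.6, -0.9, 0.4]
width: -0.0
finger_force: 0.0
```

Run:
```python
from h import *
c=cams.read_camera("top")
print(meas(c,(380,180)))
cv2.imwrite("pics/crop6.png",cv2.resize(c["frame"][80:240,290:450,::-1],None,fx=3.6,fy=3.6,interpolation=cv2.INTER_CUBIC))
```

```text
{'box': (array([614. , -28.6]), array([89.5, 97.4]), -0.9), 'post': (array([635.3,  35.4]), array([26.2, 27. ]), -0.9), 'latch': array([588.5, -29.1])}
```

View pics/crop6.png

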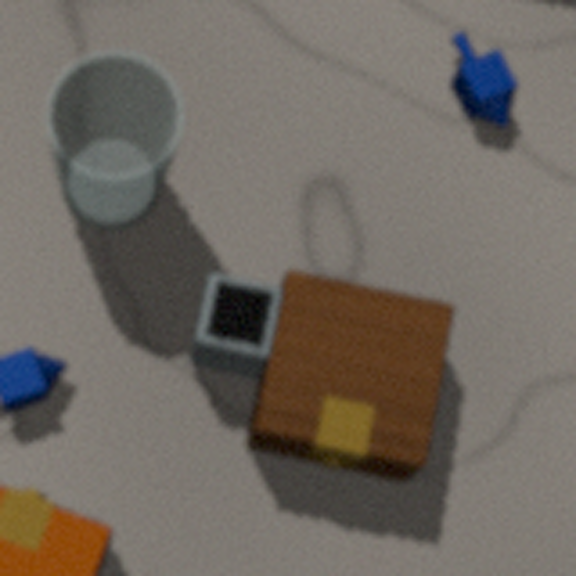

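The top crop shows the box flush on the post's right side, with the latch facing the robot (crop 343,430) and the tumbler unmoved. Box centre relative to the post is about (−18, −64) mm with matching yaw, and the arm is clear.

```bash
python3 -c "
from bench import manip
print(manip.finish_job())"
```

```text
the job is handed in; nothing more can be done
None
```

I pivoted the box a quarter turn round the post and left it flush against the post's right side, latch facing the robot and tumbler unmoved; I handed the job in at about 9 s, and no verdict came back.

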